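# Show a delivered canvas to the inspection camera

## Task

A delivery of stretched canvases has come in the slotted carrier, and the tallest one has to be checked on camera for transport damage. Clear the two loose packing chocks from the table in front of the camera into the scrap tray, swing the carrier's keeper bar right round to the side, clear of the canvases, draw the tallest canvas out of its slot and show it to the camera: upright, a face square to the lens, its middle at lens height and straight ahead of the lens, 20 cm away. Finish while still holding it there in the gripper, clear of everything else, with the other canvases left standing in the carrier and the camera and the goods around undisturbed.

Things in the scene. Friction and masses are not known exactly. Their poses are not given: they have to be found in the camera images.
- tall_canvas: plain cream stretched canvas, the tallest of the three standing in the carrier: 190 wide x 225 high x 17 thick. Origin: middle of its lower edge; x along its width, y across its thickness (through the face), z up to its top edge (z = 225). 0.15 to 0.27 kg; pinch it by the middle of its top edge
- canvas_mid (a point): middle of the tall canvas, 112.5 above its lower edge, with the canvas's axes
- low_canvas_a: plain cream stretched canvas, 180 wide x 205 high x 17 thick, standing in another slot of the carrier. Origin and axes as for the tall one
- low_canvas_b: the same again, in the remaining slot
- carrier: fixed open plywood carrier, 232 x 216. Slots across it at x = -56, 0, +56; in each a canvas stands on the floor (12 above the table), width along the carrier's y, edges in 20 mm grooves of the side walls (y = +-108, 79 high): lifted 75, it can leave over a side wall along y. Origin: on the table under the middle slot. Post 22 x 30 at x = 136, 243 high
- keeper (a joint): angle of the keeper: flat aluminium bar 22 wide, 243 long, 243 to 249 above the table, lying over all three canvases from its upright pivot on the post towards the carrier's -x. 0: over the middle; grows as the free end swings level towards the carrier's +y, up to 1.9. Light friction (under 1 N at the knob), stays where left. Clear of all canvases beyond 1.1
- keeper_knob (a point): middle of the round wooden knob on top of the keeper bar, 24 in diameter, from 6 to 44 above the bar's underside (tops out 287 above the table), 150 from the pivot. This point is 268 above the table
- keeper_pivot (a point): pivot axis of the keeper (upright), at the height of the bar's underside, 136 along the carrier's x; carries the carrier's axes
- camera: fixed grey inspection camera on a round-footed stand (foot 92 across, column to 256 above the table top) on the side table to the right, whose top is 5 lower. Origin: under the column, at the foot; it looks along its own -x, level, over the work table
- lens (a point): centre of the front rim of the lens, 190 above the work table and 95 ahead of the column, with the camera's axes: the view goes level along -x
- scrap_tray: fixed white card display tray used for packing scrap: 176 x 176, open on top, walls 2 thick and 54 high, but the one at its +x side is 127 high. Origin: centre of its underside
- chock_a: loose wooden packing chock lying on the table before the camera: 60 along x, 30 along y, 25 high, with a 20 wide notch across its middle (there it is 11 high). Origin: centre of its underside. 30 g
- chock_b: a second chock, the same
- card_deck: bystander: card deck in its box, 66 x 98 x 30 high
- putty_tub: bystander: lidded round tub, 78 across, 42 high
- putty_tub_far: bystander: another such tub
- tag_pack: bystander: flat pack of tags, 88 x 62 x 14 high

How it is judged (in metres and radians):
At the end, for the whole second after the job is handed in: Tall canvas held still, upright and square to the lens within 0.12 rad, its middle 175-225 mm ahead of the lens and within 20 mm of its axis sideways and in height; both chocks at rest in the tray; keeper beyond 1.0 rad; lower canvases upright within 20 mm of their places (x of canvas_mid in the frame of lens between -0.225 and -0.175 m and y of canvas_mid in the frame of lens between -0.02 and 0.02 m and z of canvas_mid in the frame of lens between -0.02 and 0.02 m and angle between the y axis of tall_canvas and the x axis of camera, either way round below 0.12 rad and angle between each of tall_canvas, low_canvas_a, low_canvas_b's own z axis and vertical below 0.12 rad and linear speed of each of tall_canvas, chock_a, chock_b below 0.02 m/s and contact force between the fingers and tall_canvas above 2 N and value of joint keeper above 1 rad and contact force between tall_canvas and carrier below 0.5 N and contact force between tall_canvas and scrap_tray below 0.5 N and x of chock_a in the frame of scrap_tray between -0.088 and 0.088 m and y of chock_a in the frame of scrap_tray between -0.088 and 0.088 m and z of each of chock_a, chock_b in the frame of scrap_tray below 0.07 m and x of chock_b in the frame of scrap_tray between -0.088 and 0.088 m and y of chock_b in the frame of scrap_tray between -0.088 and 0.088 m and distance of each of low_canvas_a, low_canvas_b from where it was at the start of the episode below 0.02 m); the arm keeps its last pose, push and grip.
It fails at once if the camera is knocked (contact force between camera and anything else above 5 N).
It fails at once if a bystander is moved by more than 30 mm (distance of any of card_deck, putty_tub, putty_tub_far, tag_pack from where it was at the start of the episode above 0.03 m).
It fails at once if a lower canvas is pulled out of the carrier (distance of any of low_canvas_a, low_canvas_b from where it was at the start of the episode above 0.04 m).
It also fails if it takes over 67 s, if anything falls off the work surface, if the arm or the gripper's body presses on something with over 40 N, if the wrist force passes 120 N, or if a joint passes its speed limit or range.

## Robot

A 6-joint arm with a two-finger parallel gripper is mounted at the origin on a cart in front of the work surface, level with it; the furniture and walls round the work are solid. World frame = base frame: x ahead of the robot, y to its left, z up, the work surface at z = 0. Lengths are in mm, angles in rad, forces in N, time in s.
With the tool pointing down it reaches from about 350 to 850 mm from the base axis. Payload 8.1 kg.
Tool frame: the origin (TCP) lies on the centre line of the jaws, within the pads' length; the fingertips stand 17 mm ahead of it and the grasp point (between the pads) lies 2 mm behind it; z points along the fingers, y is the line along which they close (so a half turn about z gives the same grasp; the last joint's range is limited). The gripper opens to 85 mm and grips with 20 to 120 N. Pads are 22 mm wide; open, the fingers measure 114 mm over their backs; the gripper's body (76 mm by 85 mm) begins 54 mm behind the grasp point. The pads swing forward as they close: fully open they stand 13 mm farther back than shut.
Start: joints at [-1.24, 0.13, 1.488, -0, 1.523, -0.085], TCP at [242.373, -548.872, 248.292] pointing down, gripper open.
Joint ranges: [-2.96, 2.96], [-0.89, 2.26], [0.02, 2.5], [-1.34, 4.48], [0, 2.73], [-2.66, 2.66]. Speed limits (rad/s): [2.39, 2.39, 2.79, 3.14, 3.14, 3.14].

## Interface

Orientations are given as a rotation vector (axis times angle).
In Python, from bench import sense, capture, hand_in gives the robot as it stands.
- The arm moves only by the tool send_path, called as a command line: name --argument value ..., lists and objects as JSON in quotes. Schema: {"type":"object","properties":{"increments":{"type":"object","properties":{"tx":{"type":"array","items":{"type":"number"},"minItems":1,"maxItems":5},"ty":{"type":"array","items":{"type":"number"},"minItems":1,"maxItems":5},"tz":{"type":"array","items":{"type":"number"},"minItems":1,"maxItems":5},"wx":{"type":"array","items":{"type":"number"},"minItems":1,"maxItems":5},"wy":{"type":"array","items":{"type":"number"},"minItems":1,"maxItems":5},"wz":{"type":"array","items":{"type":"number"},"minItems":1,"maxItems":5}},"additionalProperties":false,"required":["tx","ty","tz","wx","wy","wz"]},"aperture":{"type":"number"},"squeeze":{"type":"number"},"only":{"type":"string"},"quiet":{"type":"boolean"},"lines":{"type":"string"}},"required":["increments"],"additionalProperties":false}. increments is an object with one list for each field, all of the same length, 1 to 5, a row being the entries at one place: tx, ty, tz (the shift in fractions of the full range, 1 being 600 mm), wx, wy, wz (a rotation vector in normalised numbers (1 is 2 rad)); each row shifts and turns the commanded pose from where the row before left it, along the tool's axes as they then stand; what a row does not reach is not made up. A row lasts 1/8 s, in which the tool goes at most 62.5 mm and 0.188 rad, less where a joint would pass 70% of its speed; a pose out of reach is approached as far as the arm can. aperture is the finger opening in mm, set as the call begins (left out keeps the last). The fingers move at their own pace and stop on an object; squeeze is the grip in N (left out, the last holds). Time passes only in rows, so rows that do not move let the fingers close. The tool returns the time, the measured TCP pose, the force, the opening and the grip force at its end. only (a regular expression) keeps the lines of the reply that match it, lines (a string "A,B") keeps lines A to B, and quiet returns only ok. No shift or turn number may pass 1 either way. Input that does not fit is refused with a message, and nothing moves.
- sense(): the state, without advancing time (a new reading comes with each control period).
- capture(name): name is "scene" or "top" or "wrist"; returns a dict with "image" (420x560x3 uint8, red, green, blue), "vertical_fov" (degrees; the focal length in pixels is half the picture's height over the tangent of half this angle, whatever the lens; pixels are square), "cx", "cy" (the principal point, pixels), "R" (3x3) and "t" (3): a world point X has camera coordinates R X + t. Camera axes: x right, y down, z forward; pixel columns grow to the right and rows downward; lengths in mm; the calibration is good to about 2 mm. A picture is of the moment at which its call begins. There is no depth.
- hand_in(): hands the job in; it is judged then, once.
The state is a dict: "time": time; "joints": joint angles; "joint_vel": joint speeds; "tau": joint torques, N m; "tcp_pos": TCP position; "tcp_rot": TCP orientation; "contact_force": force on the tool from outside, world axes, zero at the start; "moment": the same for the moment, N m; "width": finger opening in mm; "finger_force": force on a finger pad.
Only numpy, scipy, OpenCV 4.12 (cv2) and the standard library are available. Lean on these libraries where they do the work, as an engineer would, in place of code of your own. Each camera call takes 0.05 s, during which the arm holds its last target. There are 200 camera calls.

## Working session

There is one attempt and no reset: what is moved stays moved. The work goes in short steps, Python scripts to look and compute and a tool call to move; the robot and the scene stay as the last step left them, time stands still between calls to the robot, and variables do not carry over. Pictures are saved under pics/ and viewed, at most 10 in all, crops included, and the job is handed in when it is done.

```bash
ls; mkdir -p pics; python3 - <<'E'
from bench import sense,capture
import cv2,json
s=sense();print(s['time'],s['tcp_pos'],s['tcp_rot'],s['width'])
for n in("scene","top"):
    c=capture(n);cv2.imwrite(f'pics/{n}0.png',cv2.cvtColor(c['image'],cv2.COLOR_RGB2BGR))
    print(n,c['vertical_fov'],c['cx'],c['cy'],c['R'],c['t'])
E
```

```text
pics
0.0 [ 242.21858768 -548.3708516   247.23094029] [-3.07212217e+00 -6.48100361e-01  3.46579831e-04] 85.44989007635654
scene 57.385881203465146 278.1895137972462 211.25039277583315 [[ 0.79210084 -0.61035209 -0.00682562]
 [-0.27027481 -0.34068613 -0.90049125]
 [ 0.54729132  0.71512466 -0.43482056]] [-406.32119575  294.89518281 1296.48081879]
top 44.60669290469046 279.7682162775284 210.7821498209516 [[ 0.07596456 -0.99710668 -0.00276842]
 [-0.97507858 -0.07370535 -0.2092589 ]
 [ 0.2084494   0.01859569 -0.97785635]] [ -33.72496434  548.32082023 1570.85353224]
```

View pics/scene0.png

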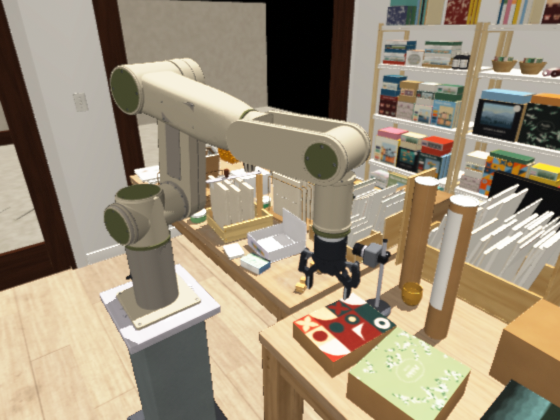

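View pics/top0.png

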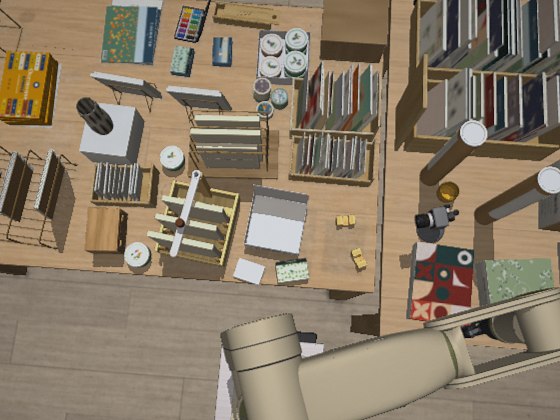

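Top view: carrier at about (195,222), with the keeper pivot near (196,178). Tray is at (277,222), chocks at (345,221) and (359,259), camera at (435,218). I'll zoom in for exact pixels.

```bash
python3 - <<'E'
import cv2,numpy as np
i=cv2.imread('pics/top0.png')
def crop(x,y,w,h,s):
    c=cv2.resize(i[y:y+h,x:x+w],None,fx=s,fy=s,interpolation=cv2.INTER_CUBIC)
    for k in range(0,w,10): cv2.putText(c,str(x+k),(k*s,8),0,.3,(0,0,255),1);cv2.line(c,(k*s,10),(k*s,14),(0,0,255),1)
    for k in range(0,h,10): cv2.putText(c,str(y+k),(0,k*s+4),0,.3,(0,0,255),1)
    return c
cv2.imwrite('pics/c1.png',crop(140,165,175,118,4)); 
cv2.imwrite('pics/c2.png',crop(320,170,150,110,5))
E
```

```text
(no output)
```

View pics/c1.png

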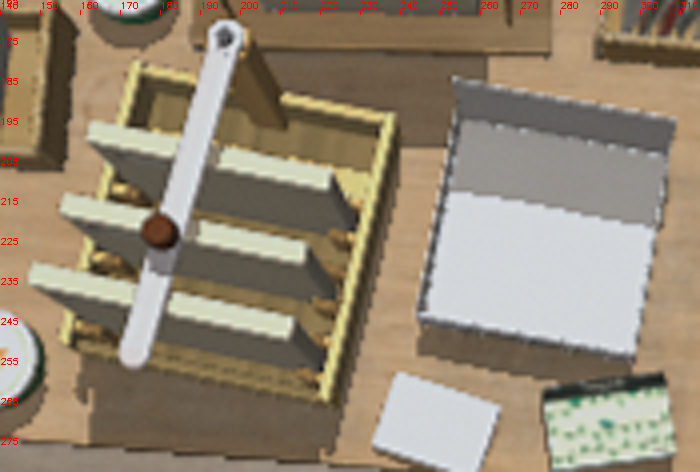

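View pics/c2.png

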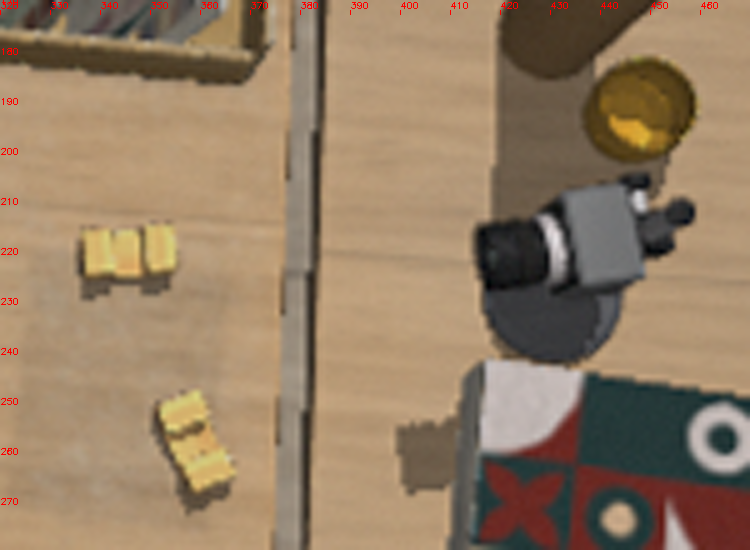

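Crop 1 shows the keeper pivot at crop (224,37), the knob at (159,231), three canvas top edges and the tray. Crop 2 shows the two chocks, and the lens rim centre at crop (481,256). Next step is fitting poses from these pixels.

```bash
cat > h.py <<'E'
import numpy as np
from scipy.optimize import least_squares
class Cam:
    def __init__(s,c):
        s.R=np.array(c['R']);s.t=np.array(c['t']);s.f=210/np.tan(np.radians(c['vertical_fov'])/2);s.c=np.array([c['cx'],c['cy']])
    def proj(s,X):
        p=np.atleast_2d(X)@s.R.T+s.t;return p[:,:2]/p[:,2:]*s.f+s.c
    def back(s,uv,z):
        d=s.R.T@np.append((np.array(uv)-s.c)/s.f,1);o=-s.R.T@s.t;return o+d*(z-o[2])/d[2]
def place(p,L):  # x,y,yaw; local pts
    c,s=np.cos(p[2]),np.sin(p[2]);L=np.atleast_2d(L);return np.c_[p[0]+c*L[:,0]-s*L[:,1],p[1]+s*L[:,0]+c*L[:,1],L[:,2]]
def fit(cam,L,uv,p0):
    r=least_squares(lambda p:(cam.proj(place(p,L))-uv).ravel(),p0);return r.x,np.abs(r.fun).max()
E
python3 - <<'E'
from h import *
from bench import capture
np.set_printoptions(precision=2,suppress=True)
C=Cam(capture('top'))
c1=lambda a:np.array(a)/4+[140,165]
c2=lambda a:np.array(a)/5+[320,170]
# carrier
L=np.array([[116,108,79],[116,-108,79],[-116,-108,79],[-116,108,79],[136,0,249]],float)
p,e=fit(C,L,c1([(137,67),(397,117),(327,402),(65,340),(224,37)]),[600,150,0]);print('carrier',p,e)
kn=C.back(c1((159,231)),287);pv=place(p,[136,0,249])[0];print('knob',kn,'pivot',pv,C.back(c1((224,37)),249),'end',C.back(c1((130,355)),249))
d=kn-pv;print(np.hypot(*d[:2]),np.arctan2(-d[1],-d[0])-p[2])
for x in(56,0,-56):
  for h,w in((237,95),(217,90)):
    print(x,h,((C.proj(place(p,[[x,w,h],[x,-w,h]]))-[140,165])*4).ravel())
T=np.array([[88,88,127],[88,-88,127],[-88,-88,54],[-88,88,54]],float)
print('tray',*fit(C,T,c1([(455,78),(675,122),(635,356),(420,316)]),[600,0,0]))
K=np.array([[30,15,25],[30,-15,25],[-30,-15,25],[-30,15,25]],float)
for uv,y in(([(175,225),(175,272),(83,277),(83,228)],-1.57),([(207,392),(162,405),(190,490),(235,472)],.3)):
    print('chock',*fit(C,K,c2(uv),[600,-100,y]))
print('lens',C.back(c2((481,256)),190),'foot',C.back(c2((552,294)),3),'body',C.back(c2((605,237)),215))
E
```

```text
carrier [482.82 261.69  -0.13] 6.939627264032879
knob [446.94 271.47 287.  ] pivot [617.66 243.96 249.  ] [596.59 249.93 249.  ] end [365.74 289.43 249.  ]
172.92403295151948 -0.029025744229235706
56 237 [ 82.15  93.43 341.61 146.55]
56 217 [ 95.23 101.78 337.8  151.48]
0 237 [ 62.14 168.48 323.54 222.47]
0 217 [ 75.58 175.91 319.94 226.4 ]
-56 237 [ 41.81 244.72 305.17 299.6 ]
-56 217 [ 55.63 251.19 301.8  302.52]
tray [513.01  15.38  -0.11] 1.059187998877178
chock [ 541.72 -206.77   -1.47] 0.47833461430764146
chock [ 422.59 -256.87    0.38] 9.270665853316984
lens [ 520.17 -391.94  190.  ] foot [ 538.11 -485.94    3.  ] body [ 531.27 -456.    215.  ]
```

```bash
python3 - <<'E'
from h import *
from bench import capture
np.set_printoptions(precision=2,suppress=True)
C=Cam(capture('top'))
c1=lambda a:np.array(a)/4+[140,165]
c2=lambda a:np.array(a)/5+[320,170]
L=np.array([[56,90,217],[56,-90,217],[0,90,217],[0,-90,217],[-56,95,237],[-56,-95,237],[136,0,249]],float)
uv=c1([(90,132),(332,181),(64,206),(305,253),(32,274),(294,328),(224,37)])
p,e=fit(C,L,uv,[480,250,-.1]);print('carrier',p,e);print((C.proj(place(p,L))-uv)*4)
R=np.array([[116,108,79],[116,-108,79],[-116,-108,79],[-116,108,79]],float);print('rim',(C.proj(place(p,R))-[140,165])*4)
pv=place(p,[136,0,0])[0];
for uvk,z in(((159,231),287),((159,236),268)):
  k=C.back(c1(uvk),z);d=(k-pv)[:2];print('knob',k,np.hypot(*d),np.arctan2(-d[1],-d[0])-p[2])
d=(C.back(c1((130,355)),249)-pv)[:2];print('end',np.hypot(*d),np.arctan2(-d[1],-d[0])-p[2])
print('pv',pv,'tall',place(p,[-56,0,237]))
K=np.array([[30,15,25],[30,-15,25],[-30,-15,25],[-30,15,25]],float)
print(fit(C,K,c2([(162,405),(207,392),(235,472),(190,490)][1:]+[(162,405)]),[430,-250,-1.2]),fit(C,K,c2([(162,405),(207,392),(235,472),(190,490)]),[430,-250,.4]))
# camera: foot+lens
E
```

```text
carrier [461.47 266.43  -0.13] 1.3272486521001952
[[-5.01 -1.99]
 [-3.74 -1.11]
 [ 1.25 -1.42]
 [ 5.31  2.27]
 [-0.82  0.23]
 [ 1.32  1.33]
 [ 1.58  0.49]]
rim [[121.98  94.29]
 [387.64 148.5 ]
 [320.32 437.83]
 [ 47.09 380.19]]
knob [446.94 271.47 287.  ] 151.09321175967156 -0.020586924811179436
knob [446.77 275.16 268.  ] 151.85896802703277 -0.04442083856585061
end 234.13093017492167 -0.04432437833640662
pv [596.31 248.77   0.  ] tall [[405.94 273.7  237.  ]]
(array([ 422.46, -256.94,   -1.16]), np.float64(5.575118841260689)) (array([ 422.52, -256.86,    0.38]), np.float64(1.1080748555910418))
```

```bash
cat > ov.py <<'E'
from h import *
import cv2
def box(p,x0,x1,y0,y1,z0,z1):
    return place(p,[[x,y,z] for z in(z0,z1) for x,y in((x0,y0),(x1,y0),(x1,y1),(x0,y1))])
E4=[(0,1),(1,2),(2,3),(3,0)];EB=E4+[(a+4,b+4) for a,b in E4]+[(a,a+4) for a in range(4)]
def draw(im,C,X,s,o,col):
    q=((C.proj(X)-o)*s).astype(int)
    for a,b in EB: cv2.line(im,tuple(map(int,q[a])),tuple(map(int,q[b])),col,1)
E
cat > o1.py <<'E'
from ov import *
from bench import capture
car=[461.5,266.4,-.13]
out=[]
for n,o,w,h,s in(("scene",(195,160),130,110,4),("top",(140,165),130,110,4)):
    c=capture(n);C=Cam(c);im=cv2.cvtColor(c['image'],cv2.COLOR_RGB2BGR)[o[1]:o[1]+h,o[0]:o[0]+w];im=cv2.resize(im,None,fx=s-1,fy=s-1,interpolation=cv2.INTER_CUBIC);s=s-1
    draw(im,C,box(car,-116,116,-108,108,0,79),s,o,(0,0,255))
    draw(im,C,box(car,-64.5,-47.5,-95,95,12,237),s,o,(255,0,0))
    draw(im,C,box(car,47.5,64.5,-90,90,12,217),s,o,(255,0,255))
    draw(im,C,box(car,125,147,-15,15,0,243),s,o,(0,160,0))
    out.append(im)
cv2.imwrite('pics/o1.png',np.hstack(out))
E
python3 o1.py
```

```text
(no output)
```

View pics/o1.png

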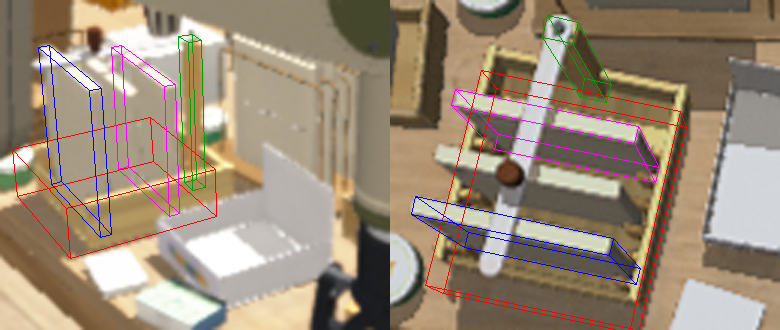

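The top-view fit holds together: knob radius comes out at 151 mm and the canvas spacing is right. The carrier's rim is simply off-centre towards its post. The front canvas is the tallest, with its top middle at about (406,274).

Next is a helper that turns a target into tool-axis moves, starting with chock b.

```bash
cat > go.py <<'E'
# prints rotation needed, then translation in the target tool frame: go.py x y z theta
import sys,numpy as np
from scipy.spatial.transform import Rotation as R
from bench import sense
np.set_printoptions(precision=3,suppress=True)
def go(x,y,z,th):
    s=sense();r0=R.from_rotvec(s['tcp_rot']);T=R.from_matrix(np.c_[[np.cos(th),np.sin(th),0],[np.sin(th),-np.cos(th),0],[0,0,-1]])
    d=np.array([x,y,z])-s['tcp_pos']
    print('t',round(s['time'],2),'tcp',np.round(s['tcp_pos'],1),'| rot',(r0.inv()*T).as_rotvec(),'| then d',T.inv().apply(d).round(1),'| d now',r0.inv().apply(d).round(1),'w',round(s['width'],1),'F',np.round(s['contact_force'],1),'ff',s['finger_force'],'q',np.round(s['joints'],2))
if __name__=='__main__': go(*map(float,sys.argv[1:5]))
E
python3 go.py 422.5 -256.9 150 1.951
```

```text
t 0.3 tcp [ 242.3 -548.7  247.9] | rot [-0.    -0.001 -1.535] | then d [204.1 275.6  97.9] | d now [ 282.7 -194.1   98.1] w 85.5 F [0.7 0.2 0.1] ff 0.0 q [-1.24  0.13  1.49 -0.    1.52 -0.09]
```

Units first: shifts go in shares of 600 mm and turns go in shares of 2 rad. So -0.18 rad / 2 = -0.09.

send_path --increments '{"tx": [0,0,0,0,0],"ty": [0,0,0,0,0],"tz": [0,0,0,0,0],"wx": [0,0,0,0,0],"wy": [0,0,0,0,0],"wz": [-0.09,-0.09,-0.09,-0.09,-0.09]}' --aperture 85

```text
time: 0.92
tcp_pos: [242.4, -548.8, 248.2]
tcp_rot: [-2.48, -1.928, -0.0]
contact_force: [0.3, -0.7, 0.8]
width: 84.8
finger_force: 0.0
```

send_path --increments '{"tx": [0,0,0,0,0.0483],"ty": [0,0,0,0,0.065],"tz": [0,0,0,0,0.0233],"wx": [0,0,0,0,0],"wy": [0,0,0,0,0],"wz": [-0.09,-0.09,-0.09,-0.0475,0]}'

```text
time: 1.55
tcp_pos: [267.0, -509.4, 235.2]
tcp_rot: [1.763, 2.598, -0.003]
contact_force: [0.4, 0.1, -0.5]
width: 85.1
finger_force: 0.0
```

send_path --increments '{"tx": [0.0483,0.0483,0.0483,0.0483,0.0483],"ty": [0.065,0.065,0.065,0.065,0.065],"tz": [0.0233,0.0233,0.0233,0.0233,0.0233],"wx": [0,0,0,0,0],"wy": [0,0,0,0,0],"wz": [0,0,0,0,0]}'

```text
time: 2.17
tcp_pos: [395.8, -299.1, 164.0]
tcp_rot: [1.762, 2.6, 0.0]
contact_force: [1.3, -0.1, -0.4]
width: 85.7
finger_force: 0.0
```

send_path --increments '{"tx": [0.0483,0],"ty": [0.065,0],"tz": [0.0233,0],"wx": [0,0],"wy": [0,0],"wz": [0,0]}'

```text
time: 2.42
tcp_pos: [421.2, -255.9, 148.9]
tcp_rot: [-1.755, -2.603, -0.001]
contact_force: [0.7, -0.3, 0.1]
width: 84.6
finger_force: 0.0
```

```bash
python3 go.py 422.5 -256.9 20 1.951
python3 - <<'E'
from bench import capture
import cv2,numpy as np
from h import *
c=capture('wrist');im=cv2.cvtColor(c['image'],cv2.COLOR_RGB2BGR);C=Cam(c)
for p,col in(([422.5,-256.9,.38],(255,0,0)),([541.7,-206.8,-1.47],(0,0,255))):
    q=C.proj(place(p,[[30,15,25],[30,-15,25],[-30,-15,25],[-30,15,25]])).astype(int);cv2.polylines(im,[q.reshape(-1,1,2)],True,col,1)
cv2.imwrite('pics/w1.png',im)
E
```

```text
t 2.42 tcp [ 421.2 -255.9  148.9] | rot [-0.001 -0.003  0.004] | then d [ -1.5   0.9 128.9] | d now [ -1.8   0.9 128.9] w 84.6 F [ 0.7 -0.3  0.1] ff 0.0 q [-0.65 -0.09  1.9   0.    1.34 -1.04]
```

View pics/w1.png

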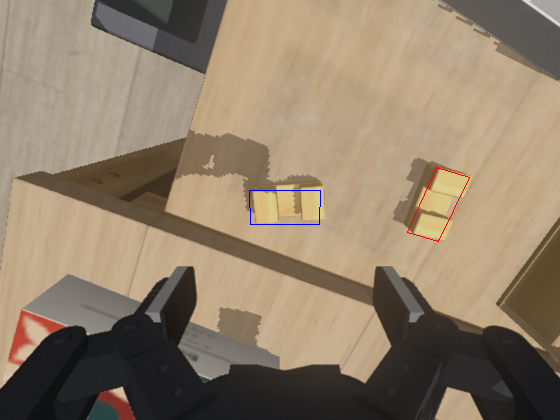

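The wrist view confirms both chocks within a few mm. Chock b's top has corners near (250,194), (321,184), (325,219) and (254,225), so it's turned slightly more than I fitted.

```bash
python3 - <<'E'
from bench import capture
from h import *
C=Cam(capture('wrist'))
K=np.array([[30,15,25],[30,-15,25],[-30,-15,25],[-30,15,25]],float)
uv=np.array([(250,194),(321,184),(325,219),(254,225)],float)
for k in (0,1): print(fit(C,K,np.roll(uv,k,0),[422,-257,.35]),C.proj(place([422.5,-256.9,.38],K))[0])
uv=np.array([(437,167),(469,179),(444,241),(413,228)],float)
for k in range(2): print(fit(C,K,np.roll(uv,k,0),[541,-207,-1.47]))
E
python3 go.py 421 -256 20 1.951
```

```text
(array([ 424.42622964, -257.92598893,    2.06670827]), np.float64(20.538076094828)) [322.05807715 188.60666911]
(array([ 423.60441634, -256.60980453,   -2.64008642]), np.float64(1.1117343525598926)) [322.05807715 188.60666911]
(array([ 543.74703349, -207.45218905,    1.7074007 ]), np.float64(4.819276728493264))
(array([ 544.17696585, -206.58656999,   -3.16225817]), np.float64(23.05843716406929))
t 2.52 tcp [ 420.7 -258.9  150.3] | rot [-0.     0.     0.001] | then d [  2.6   1.4 130.3] | d now [  2.6   1.4 130.3] w 85.1 F [ 1.  -0.4  0.9] ff 0.0 q [-0.66 -0.09  1.89 -0.    1.34 -1.04]
```

In the tool's units: 45 mm / 600 = 0.075, 40 mm / 600 = 0.0667, -0.12 rad / 2 = -0.06.

send_path --increments '{"tx": [0,0.0017,0,0,0],"ty": [0,0.0058,0,0,0],"tz": [0.0667,0.075,0.05,0.025,0],"wx": [0,0,0,0,0],"wy": [0,0,0,0,0],"wz": [-0.06,0,0,0,0]}' --aperture 85

```text
time: 3.15
tcp_pos: [422.5, -257.1, 20.0]
tcp_rot: [-1.604, -2.7, -0.0]
contact_force: [-0.1, -0.4, 0.5]
width: 84.8
finger_force: 0.0
```

send_path --increments '{"tx": [0,0,0,0],"ty": [0,0,0,0],"tz": [0,0,0,0],"wx": [0,0,0,0],"wy": [0,0,0,0],"wz": [0,0,0,0]}' --aperture 40 --squeeze 30

```text
time: 3.65
tcp_pos: [424.5, -257.7, 22.3]
tcp_rot: [1.601, 2.699, -0.001]
contact_force: [-2.0, 0.0, 6.3]
width: 59.3
finger_force: 32.9
```

```bash
python3 go.py 495 15 150 3.03
```

```text
t 3.65 tcp [ 424.5 -257.7   22.3] | rot [-0.001  0.004 -0.959] | then d [ -39.7  278.9 -127.7] | d now [ 205.1  192.8 -128.2] w 59.3 F [-2.   0.   6.3] ff 32.85076251049759 q [-0.65  0.09  1.97 -0.    1.08 -1.15]
```

In the tool's units: -45 mm / 600 = -0.075, -40 mm / 600 = -0.0667, -0.18 rad / 2 = -0.09.

send_path --increments '{"tx": [0,0,0,0,0],"ty": [0,0,0,0,0],"tz": [-0.075,-0.075,-0.0667,0,0],"wx": [0,0,0,0,0],"wy": [0,0,0,0,0],"wz": [0,-0.09,-0.09,-0.09,-0.09]}'

```text
time: 4.28
tcp_pos: [424.0, -257.0, 152.1]
tcp_rot: [0.538, 3.092, -0.002]
contact_force: [-0.4, 0.6, -0.5]
width: 59.4
finger_force: 33.0
```

send_path --increments '{"tx": [0,0,-0.0075,-0.0075,-0.0075],"ty": [0,0,0.0933,0.0933,0.0933],"tz": [0,0,0,0,0],"wx": [0,0,0,0,0],"wy": [0,0,0,0,0],"wz": [-0.09,-0.03,0,0,0]}'

```text
time: 4.9
tcp_pos: [455.6, -89.7, 151.2]
tcp_rot: [0.175, 3.135, -0.001]
contact_force: [0.9, 0.0, 0.1]
width: 59.3
finger_force: 32.9
```

send_path --increments '{"tx": [-0.0075,-0.0075,0],"ty": [0.0933,0.095,0],"tz": [0,0,0],"wx": [0,0,0],"wy": [0,0,0],"wz": [0,0,0]}'

```text
time: 5.28
tcp_pos: [477.2, 24.0, 151.2]
tcp_rot: [0.165, 3.136, 0.002]
contact_force: [0.4, -0.8, -0.6]
width: 59.7
finger_force: 33.0
```

```bash
python3 go.py 478 19 42 3.03
```

```text
t 5.28 tcp [477.2  24.  151.2] | rot [0.001 0.002 0.006] | then d [ -1.4  -4.9 109.2] | d now [ -1.2  -5.  109.2] w 59.7 F [ 0.4 -0.8 -0.6] ff 32.972939046958345 q [-0.06 -0.14  1.94  0.    1.34 -1.52]
```

In the tool's units: 40 mm / 600 = 0.0667, 28 mm / 600 = 0.0467.

send_path --increments '{"tx": [0,0,0,0,0],"ty": [-0.005,0,0,0,0],"tz": [0.0667,0.0667,0.0467,0,0],"wx": [0,0,0,0,0],"wy": [0,0,0,0,0],"wz": [0,0,0,0,0]}'

```text
time: 5.9
tcp_pos: [477.3, 16.7, 43.8]
tcp_rot: [0.175, 3.135, -0.0]
contact_force: [1.3, -0.5, 0.1]
width: 58.8
finger_force: 32.9
```

send_path --increments '{"tx": [0,0,0],"ty": [0,0,0],"tz": [0,0,0],"wx": [0,0,0],"wy": [0,0,0],"wz": [0,0,0]}' --aperture 78

```text
time: 6.28
tcp_pos: [476.8, 17.3, 43.0]
tcp_rot: [0.174, 3.136, -0.0]
contact_force: [0.6, 0.2, 0.1]
width: 77.9
finger_force: 0.0
```

send_path --increments '{"tx": [0,0,0,0,0],"ty": [0,0,0,0,0],"tz": [-0.0667,-0.075,-0.0333,0,0],"wx": [0,0,0,0,0],"wy": [0,0,0,0,0],"wz": [0,0,-0.09,-0.025,0]}' --aperture 85

```text
time: 6.9
tcp_pos: [476.4, 17.3, 147.7]
tcp_rot: [-0.187, 3.135, -0.0]
contact_force: [0.2, -0.5, -0.0]
width: 84.8
finger_force: 0.0
```

```bash
python3 go.py 543.5 -207 130 3.26
```

```text
t 6.9 tcp [476.4  17.3 147.7] | rot [-0.     0.001  0.   ] | then d [ -40.1 -230.7   17.7] | d now [ -40.  -230.7   17.7] w 84.8 F [ 0.2 -0.5 -0. ] ff 0.0 q [-0.07 -0.14  1.94 -0.    1.34 -1.76]
```

In the tool's units: -57.7 mm / 600 = -0.0962, 40 mm / 600 = 0.0667.

send_path --increments '{"tx": [-0.0167,-0.0167,-0.0167,-0.0167,0],"ty": [-0.0962,-0.0962,-0.0962,-0.0962,0],"tz": [0,0,0,0,0.0667],"wx": [0,0,0,0,0],"wy": [0,0,0,0,0],"wz": [0,0,0,0,0]}'

```text
time: 7.52
tcp_pos: [546.5, -212.5, 110.2]
tcp_rot: [-0.178, 3.13, -0.007]
contact_force: [0.1, 1.1, 0.0]
width: 85.3
finger_force: 0.0
```

send_path --increments '{"tx": [0,0,0,0],"ty": [0,0,0,0],"tz": [0.0667,0.0533,0.025,0],"wx": [0,0,0,0],"wy": [0,0,0,0],"wz": [0,0,0,0]}'

```text
time: 8.02
tcp_pos: [542.5, -206.6, 19.1]
tcp_rot: [0.186, -3.134, -0.002]
contact_force: [-0.2, -0.4, 0.8]
width: 85.0
finger_force: 0.0
```

send_path --increments '{"tx": [0,0,0,0],"ty": [0,0,0,0],"tz": [0,0,0,0],"wx": [0,0,0,0],"wy": [0,0,0,0],"wz": [0,0,0,0]}' --aperture 40 --squeeze 30

```text
time: 8.52
tcp_pos: [545.0, -207.8, 22.4]
tcp_rot: [-0.187, 3.133, -0.003]
contact_force: [-0.3, 0.5, 5.5]
width: 59.8
finger_force: 33.5
```

```bash
python3 go.py 530 12 150 3.03
```

```text
t 8.53 tcp [ 545.  -207.8   22.4] | rot [-0.001  0.003  0.231] | then d [  39.4  216.8 -127.6] | d now [ -11.7  219.8 -128. ] w 59.8 F [-0.3  0.5  5.5] ff 33.543915152549744 q [-0.45  0.3   1.72  0.    1.11 -2.14]
```

In the tool's units: 54 mm / 600 = 0.09, -45 mm / 600 = -0.075, 0.12 rad / 2 = 0.06.

send_path --increments '{"tx": [0,0,0,0.02,0.02],"ty": [0,0,0,0.09,0.09],"tz": [-0.075,-0.075,-0.0633,0,0],"wx": [0,0,0,0,0],"wy": [0,0,0,0,0],"wz": [0,0.055,0.06,0,0]}'

```text
time: 9.15
tcp_pos: [532.0, -96.6, 149.9]
tcp_rot: [0.177, 3.134, -0.001]
contact_force: [0.8, 0.4, -0.9]
width: 59.4
finger_force: 32.8
```

send_path --increments '{"tx": [0.02,0.0183,0,0,0],"ty": [0.09,0.0917,0,0,0],"tz": [0,0,0,0.0583,0.0667],"wx": [0,0,0,0,0],"wy": [0,0,0,0,0],"wz": [0,0,0,0,0]}'

```text
time: 9.78
tcp_pos: [522.2, 12.9, 74.0]
tcp_rot: [0.174, 3.133, -0.001]
contact_force: [0.6, -0.3, -0.8]
width: 58.7
finger_force: 32.8
```

send_path --increments '{"tx": [0,0,0],"ty": [0,0,0],"tz": [0.05,0,0],"wx": [0,0,0],"wy": [0,0,0],"wz": [0,0,0]}'

```text
time: 10.15
tcp_pos: [521.8, 13.1, 44.8]
tcp_rot: [0.175, 3.135, -0.0]
contact_force: [-0.6, -0.1, 0.1]
width: 59.3
finger_force: 32.8
```

send_path --increments '{"tx": [0,0,0],"ty": [0,0,0],"tz": [0,0,0],"wx": [0,0,0],"wy": [0,0,0],"wz": [0,0,0]}' --aperture 78

```text
time: 10.52
tcp_pos: [521.2, 13.7, 44.0]
tcp_rot: [0.174, 3.136, -0.0]
contact_force: [0.0, -0.1, -0.4]
width: 78.1
finger_force: 0.0
```

```bash
python3 go.py 446.9 272 340 3.01
```

```text
t 10.53 tcp [521.2  13.7  44. ] | rot [0.    0.001 0.021] | then d [ 107.6  246.3 -296. ] | d now [ 102.1  248.5 -296.1] w 78.1 F [ 0.  -0.1 -0.4] ff 0.0 q [-0.07  0.12  1.89 -0.    1.13 -1.53]
```

In the tool's units: -60 mm / 600 = -0.1, -59 mm / 600 = -0.0983, 0.021 rad / 2 = 0.0105.

send_path --increments '{"tx": [0,0,0,0,0],"ty": [0,0,0,0,0],"tz": [-0.0983,-0.0983,-0.0983,-0.0983,-0.1],"wx": [0,0,0,0,0],"wy": [0,0,0,0,0],"wz": [0.0105,0,0,0,0]}' --aperture 70

```text
time: 11.15
tcp_pos: [520.3, 13.8, 341.5]
tcp_rot: [0.207, 3.134, -0.0]
contact_force: [1.1, 0.4, -0.1]
width: 69.7
finger_force: 0.0
```

send_path --increments '{"tx": [0.0358,0.0358,0.0358,0.0358,0.0358],"ty": [0.0822,0.0822,0.0822,0.0822,0.0822],"tz": [0,0,0,0,0],"wx": [0,0,0,0,0],"wy": [0,0,0,0,0],"wz": [0,0,0,0,0]}'

```text
time: 11.78
tcp_pos: [445.8, 273.8, 339.6]
tcp_rot: [0.207, 3.134, 0.0]
contact_force: [0.8, 0.3, -0.1]
width: 70.1
finger_force: 0.0
```

send_path --increments '{"tx": [0,0],"ty": [0,0],"tz": [0,0],"wx": [0,0],"wy": [0,0],"wz": [0,0]}'

```text
time: 12.02
tcp_pos: [446.5, 272.1, 339.3]
tcp_rot: [0.205, 3.135, -0.001]
contact_force: [-0.1, 0.1, 0.1]
width: 69.8
finger_force: 0.0
```

```bash
python3 go.py 446.9 272 275 3.01
python3 - <<'E'
from bench import capture
import cv2
from h import *
a=capture('top');b=capture('wrist')
for c,x,y in((a,150,165),(b,0,0)):
    C=Cam(c);print([C.proj([446.9,y_,z]).round() for y_,z in((272,287),(272,249))])
A=cv2.resize(a['image'][165:275,140:310],None,fx=2.35,fy=2.35,interpolation=cv2.INTER_CUBIC)
B=cv2.resize(b['image'],(400,300))
h=max(A.shape[0],300);f=lambda i:cv2.copyMakeBorder(i,0,h-i.shape[0],0,0,0)
cv2.imwrite('pics/k1.png',cv2.cvtColor(np.hstack([f(A),f(B)]),cv2.COLOR_RGB2BGR))
E
```

```text
t 12.03 tcp [446.5 272.1 339.3] | rot [-0.001  0.     0.001] | then d [-0.5 -0.1 64.3] | d now [-0.4 -0.  64.3] w 69.8 F [-0.1  0.1  0.1] ff 0.0 q [ 0.45 -0.1   1.56 -0.    1.68 -0.99]
[array([[180., 223.]]), array([[182., 225.]])]
[array([[285., 240.]]), array([[285., 219.]])]
```

View pics/k1.png

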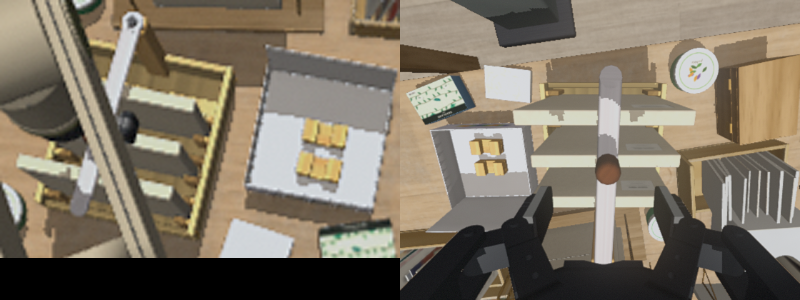

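Both chocks are lying in the tray, and the wrist view has the knob between the fingers. Now descend, straddle it loosely and sweep along the arc.

In the tool's units: 34 mm / 600 = 0.0567, 30 mm / 600 = 0.05.

send_path --increments '{"tx": [0,0,0],"ty": [0.005,0,0],"tz": [0.0567,0.05,0],"wx": [0,0,0],"wy": [0,0,0],"wz": [0,0,0]}'

```text
time: 12.5
tcp_pos: [446.1, 273.4, 272.6]
tcp_rot: [-0.21, -3.13, 0.004]
contact_force: [-0.2, 0.1, 0.2]
width: 70.2
finger_force: 0.0
```

send_path --increments '{"tx": [0,0,0],"ty": [0,0,0],"tz": [0,0,0],"wx": [0,0,0],"wy": [0,0,0],"wz": [0,0,0]}' --aperture 32 --squeeze 20

```text
time: 12.88
tcp_pos: [447.5, 275.3, 276.6]
tcp_rot: [0.207, 3.133, 0.002]
contact_force: [-0.1, 0.7, 0.7]
width: 32.1
finger_force: 0.0
```

```bash
python3 go.py 446.9 272 275 3.01
```

```text
t 12.88 tcp [447.5 275.3 276.6] | rot [ 0.001  0.002 -0.   ] | then d [ 0.2 -3.4  1.6] | d now [ 0.2 -3.4  1.6] w 32.1 F [-0.1  0.7  0.7] ff 0.0 q [ 0.45 -0.08  1.66  0.    1.57 -0.98]
```

In the tool's units: 22.4 mm / 600 = 0.0373, -1.7 mm / 600 = -0.0028, 0.15 rad / 2 = 0.075.

send_path --increments '{"tx": [-0.0028,-0.0028,-0.0028,-0.0028,-0.0028],"ty": [0.0373,0.0373,0.0373,0.0373,0.0373],"tz": [0,0,0,0,0],"wx": [0,0,0,0,0],"wy": [0,0,0,0,0],"wz": [0.075,0.075,0.075,0.075,0.075]}'

```text
time: 13.5
tcp_pos: [500.7, 372.0, 275.8]
tcp_rot: [1.347, 2.838, 0.001]
contact_force: [-0.4, -1.3, 0.4]
width: 32.3
finger_force: 0.3
```

send_path --increments '{"tx": [-0.0028,-0.0028,-0.0028,-0.002,0],"ty": [0.0373,0.0373,0.0373,0.0312,0.0133],"tz": [0,0,0,0,0],"wx": [0,0,0,0,0],"wy": [0,0,0,0,0],"wz": [0.075,0.075,0.075,0.0625,0.025]}'

```text
time: 14.12
tcp_pos: [587.4, 405.4, 275.3]
tcp_rot: [2.152, 2.288, -0.0]
contact_force: [-0.7, -0.8, -0.3]
width: 31.9
finger_force: 0.2
```

send_path --increments '{"tx": [0,0],"ty": [0,0],"tz": [0,0],"wx": [0,0],"wy": [0,0],"wz": [0,0]}' --aperture 60

```text
time: 14.38
tcp_pos: [586.3, 405.4, 275.5]
tcp_rot: [-2.148, -2.293, -0.0]
contact_force: [-0.3, 0.2, -0.3]
width: 60.1
finger_force: 0.0
```

```bash
python3 go.py 406 273.7 345 1.44
python3 - <<'E'
from bench import capture
import cv2
c=capture('wrist');cv2.imwrite('pics/k2.png',cv2.cvtColor(c['image'],cv2.COLOR_RGB2BGR))
E
```

```text
t 14.38 tcp [586.3 405.4 275.5] | rot [ 0.    -0.     0.196] | then d [-154.1 -161.6  -69.5] | d now [-119.6 -188.6  -69.5] w 60.1 F [-0.3  0.2 -0.3] ff 0.0 q [0.53 0.43 1.08 0.   1.63 0.47]
```

View pics/k2.png

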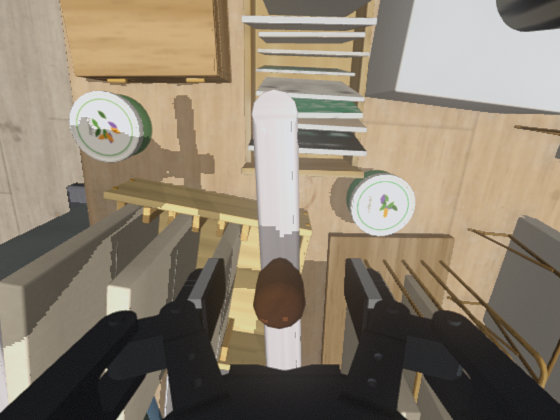

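Keeper now lies clear to the side with the knob between the fingers. Moving up and over the tall canvas.

In the tool's units: -40 mm / 600 = -0.0667, -39 mm / 600 = -0.065, 0.1 rad / 2 = 0.05.

send_path --increments '{"tx": [0,0,0,-0.065,-0.065],"ty": [0,0,0,-0.0667,-0.0667],"tz": [-0.0583,-0.0583,0,0,0],"wx": [0,0,0,0,0],"wy": [0,0,0,0,0],"wz": [0,0.05,0.048,0,0]}'

```text
time: 15.05
tcp_pos: [495.7, 337.8, 344.0]
tcp_rot: [-2.362, -2.071, 0.003]
contact_force: [0.7, -0.2, 2.5]
width: 60.0
finger_force: 0.0
```

send_path --increments '{"tx": [-0.0633,-0.0633,0,0],"ty": [-0.0667,-0.0683,0,0],"tz": [0,0,0,0],"wx": [0,0,0,0],"wy": [0,0,0,0],"wz": [0,0,0,0]}' --aperture 50

```text
time: 15.55
tcp_pos: [406.9, 274.0, 346.2]
tcp_rot: [2.362, 2.07, 0.004]
contact_force: [-0.7, -0.2, 0.7]
width: 50.2
finger_force: 0.0
```

```bash
python3 go.py 406 273.7 222 1.44
python3 - <<'E'
from bench import capture
import cv2
from ov import *
c=capture('wrist');im=cv2.cvtColor(c['image'],cv2.COLOR_RGB2BGR);C=Cam(c);car=[461.5,266.4,-.13]
draw(im,C,box(car,-64.5,-47.5,-95,95,236,237),1,(0,0),(255,0,0))
draw(im,C,box(car,-8.5,8.5,-90,90,216,217),1,(0,0),(0,0,255))
cv2.imwrite('pics/t1.png',im)
E
```

```text
t 15.55 tcp [406.9 274.  346.2] | rot [ 0.002 -0.001 -0.001] | then d [ -0.4  -0.8 124.2] | d now [ -0.6  -1.1 124.2] w 50.2 F [-0.7 -0.2  0.7] ff 0.0 q [ 0.49 -0.19  1.63  0.    1.7   0.62]
```

View pics/t1.png

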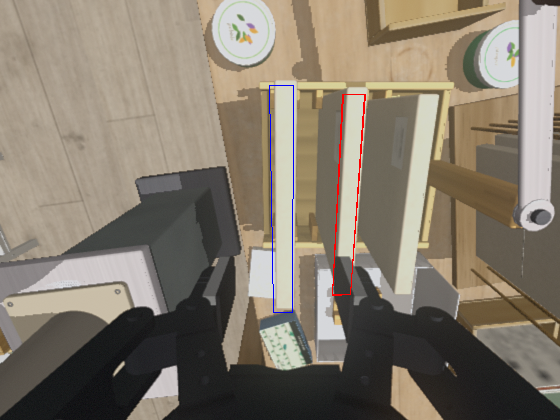

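Tall canvas top edge runs from (286,81) to (285,312), within about 3 mm of the prediction. Going down to grip.

In the tool's units: 40 mm / 600 = 0.0667, 30 mm / 600 = 0.05.

send_path --increments '{"tx": [0,0,0,0,0],"ty": [0.0025,0,0,0,0],"tz": [0.0667,0.0667,0.05,0.0233,0],"wx": [0,0,0,0,0],"wy": [0,0,0,0,0],"wz": [0,0,0,0,0]}'

```text
time: 16.23
tcp_pos: [408.3, 273.7, 220.6]
tcp_rot: [-2.363, -2.07, 0.003]
contact_force: [0.3, 0.7, 0.9]
width: 49.8
finger_force: 0.0
```

send_path --increments '{"tx": [0,0,0,0,0],"ty": [0,0,0,0,0],"tz": [0,0,0,0,0],"wx": [0,0,0,0,0],"wy": [0,0,0,0,0],"wz": [0,0,0,0,0]}' --aperture 5 --squeeze 60

```text
time: 16.85
tcp_pos: [409.0, 274.1, 223.1]
tcp_rot: [2.363, 2.07, 0.005]
contact_force: [-0.8, 0.5, 6.2]
width: 15.6
finger_force: 59.9
```

```bash
python3 go.py 406 273.7 222 1.44
```

```text
t 16.85 tcp [409.  274.1 223.1] | rot [ 0.002 -0.002 -0.001] | then d [-0.8 -2.9  1.1] | d now [-0.8 -2.9  1.1] w 15.6 F [-0.8  0.5  6.2] ff 59.93240833282471 q [ 0.49 -0.15  1.82  0.    1.48  0.62]
```

Units first: shifts go in shares of 600 mm and turns go in shares of 2 rad. So -35 mm / 600 = -0.0583, -30 mm / 600 = -0.05.

send_path --increments '{"tx": [0,0,0,0,0],"ty": [0,0,0,0,0],"tz": [-0.025,-0.05,-0.0583,-0.0583,-0.0583],"wx": [0,0,0,0,0],"wy": [0,0,0,0,0],"wz": [0,0,0,0,0]}'

```text
time: 17.48
tcp_pos: [407.9, 273.3, 373.1]
tcp_rot: [2.363, 2.07, -0.0]
contact_force: [0.4, -0.5, -2.7]
width: 15.4
finger_force: 58.7
```

send_path --increments '{"tx": [-0.05,-0.0667,-0.075,-0.075,-0.0667],"ty": [0,0,0,0,0],"tz": [0,0,0,0,0],"wx": [0,0,0,0,0],"wy": [0,0,0,0,0],"wz": [0,0,0,0,0]}'

```text
time: 18.1
tcp_pos: [381.2, 73.9, 372.0]
tcp_rot: [2.363, 2.07, 0.0]
contact_force: [0.8, -0.4, -3.0]
width: 15.5
finger_force: 58.8
```

send_path --increments '{"tx": [0,0,0,0,0],"ty": [0,0,0,0,0],"tz": [0,0,0,0,0],"wx": [0,0,0,0,0],"wy": [0,0,0,0,0],"wz": [0.05,0.075,0.075,0.075,0.075]}'

```text
time: 18.73
tcp_pos: [381.6, 75.2, 372.0]
tcp_rot: [2.932, 1.127, 0.0]
contact_force: [-0.3, 0.1, -1.9]
width: 15.8
finger_force: 58.8
```

send_path --increments '{"tx": [0,0,0,0,0],"ty": [0,0,0,0,0],"tz": [0,0,0,0,0],"wx": [0,0,0,0,0],"wy": [0,0,0,0,0],"wz": [0.075,0.075,0.075,0.05,0]}'

```text
time: 19.35
tcp_pos: [381.7, 75.3, 371.9]
tcp_rot: [3.127, 0.297, 0.0]
contact_force: [-0.1, -0.6, -2.5]
width: 15.4
finger_force: 58.8
```

```bash
python3 go.py 483.4 -195.4 288 0.184
```

```text
t 19.35 tcp [381.7  75.3 371.9] | rot [ 0.    -0.     0.005] | then d [ 50.5 284.7  83.9] | d now [ 48.9 285.   83.9] w 15.4 F [-0.1 -0.6 -2.5] ff 58.76261651515961 q [ 0.06 -0.47  1.8  -0.    1.81  1.44]
```

In the tool's units: 45 mm / 600 = 0.075, 40 mm / 600 = 0.0667.

send_path --increments '{"tx": [0.0117,0.0117,0.0117,0.0117,0.0117],"ty": [0.0667,0.075,0.075,0.075,0.0667],"tz": [0,0,0,0,0],"wx": [0,0,0,0,0],"wy": [0,0,0,0,0],"wz": [0,0,0,0,0]}'

```text
time: 19.98
tcp_pos: [456.8, -131.0, 371.6]
tcp_rot: [3.127, 0.3, 0.0]
contact_force: [0.6, 0.6, -1.9]
width: 15.6
finger_force: 59.6
```

send_path --increments '{"tx": [0.0117,0.0117,0,0,0],"ty": [0.0667,0.05,0,0,0],"tz": [0.0167,0.0417,0.05,0.0317,0],"wx": [0,0,0,0,0],"wy": [0,0,0,0,0],"wz": [0,0,0,0,0]}'

```text
time: 20.6
tcp_pos: [482.6, -194.8, 285.8]
tcp_rot: [-3.126, -0.298, 0.004]
contact_force: [-0.7, 1.1, -2.4]
width: 15.5
finger_force: 59.5
```

send_path --increments '{"tx": [0,0],"ty": [0,0],"tz": [0,0],"wx": [0,0],"wy": [0,0],"wz": [0,0]}'

```text
time: 20.85
tcp_pos: [484.1, -195.5, 289.1]
tcp_rot: [3.126, 0.297, 0.004]
contact_force: [0.7, 0.1, -1.1]
width: 15.5
finger_force: 59.5
```

```bash
python3 go.py 483.4 -195.4 288 0.184
python3 - <<'E'
from bench import capture
import cv2
from ov import *
out=[]
for n,o,w,h,s in(("scene",(270,170),140,170,3),("top",(320,160),130,170,3)):
    c=capture(n);C=Cam(c);im=cv2.cvtColor(c['image'],cv2.COLOR_RGB2BGR)[o[1]:o[1]+h,o[0]:o[0]+w];im=cv2.resize(im,None,fx=s,fy=s,interpolation=cv2.INTER_CUBIC)
    draw(im,C,box([483.4,-195.4,.184],-95,95,-8.5,8.5,77.5,302.5),s,o,(255,0,0))
    q=((C.proj([[520,-392,190],[538,-486,3]])-o)*s).astype(int)
    for a in q: cv2.circle(im,tuple(map(int,a)),4,(0,255,0),1)
    out.append(im)
cv2.imwrite('pics/f1.png',cv2.resize(np.hstack(out),None,fx=.95,fy=.95))
E
```

```text
t 20.85 tcp [ 484.1 -195.5  289.1] | rot [ 0.002 -0.002  0.006] | then d [-0.7 -0.2  1.1] | d now [-0.7 -0.2  1.1] w 15.5 F [ 0.7  0.1 -1.1] ff 59.53476905822754 q [-0.48 -0.1   1.65  0.    1.59  0.9 ]
```

View pics/f1.png

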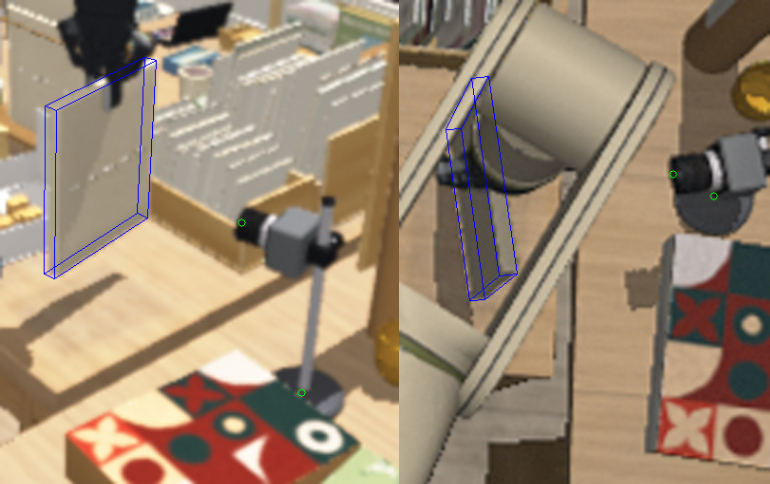

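The canvas matches the target wireframe in both views. The lens markers sit on the lens rim at scene crop (242,222) and top crop (672,174). Handing in.

```bash
python3 -c "
from bench import hand_in
print(hand_in())"
```

```text
the job is handed in; nothing more can be done
None
```

Job handed in at about 21 s, verdict not shown: both chocks are in the tray, the keeper is swung to about 1.3 rad, and the tall canvas is held square to the lens 20 cm away; I did not take a last look at the two lower canvases after the lift.

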